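Stow the brass check mass and lock it in

TASK

Put the loose brass mass away in the blue storage block: push it along the deck, without picking it up, until it drops into the round pocket; press it straight down until it bottoms out, flush with the deck, holding about 10 N on it for a moment; then swing the steel keeper fully over it to its stop. Never push on the mass or the keeper harder than about 20 N, and leave the other things on the table where they are.

Things in the scene. Friction and masses are not known exactly. Their poses are not given: they have to be found in the camera images.
- block: Blue storage block fixed to the table, 200 x 160 mm, its flat deck 22 mm above the table; origin at the centre of its underside. Its x axis runs from its open near edge to the pocket end, y across, z up. Grey rims 5 mm high and 6 mm wide run along both long edges (y = +-77 mm); the ends are open.
- mass: The loose brass disc: 40 mm in diameter, 12 mm thick, about 0.12 kg, dark dot on top. It starts lying flat on the block's deck, on the near side of the pocket. Origin at the centre of its underside.
- mass_center (a point): Centre of the brass disc, half-way up (6 mm above its underside); z along the disc's axis. On the deck it is 28 mm above the table; fully home 15.5 mm.
- pocket (a point): Centre of the pocket's mouth, at deck height, 30 mm along the block's x from its centre. The pocket is a round hole 43 mm in diameter. Its red floor is a stiff sliding seat that stands 3 to 5 mm below the deck at the start (a shallow pocket) and stays where it is; pressed with some 5 to 7 N it sinks to a hard stop 12.5 mm below the deck, and stays down. Fully home, the mass's top is 0.5 mm below the deck.
- pivot (a point): Axis of the keeper at deck height, 44 mm beyond the pocket's centre along the block's x.
- keeper_knob (a point): Middle of the keeper's upright red knob: 12 mm in diameter, 20 mm tall, from 29 to 49 mm above the table, 56 mm from the pivot axis. It is not to be lifted; push it sideways.
- keeper (a joint): Angle of the steel keeper bar (66 mm long, 14 wide, 5 thick, underside 2 mm above the deck) that swings level on its pivot: 0 = closed against its stop, pointing along the block's -x over the pocket; about 1.57 = open, pointing along the block's +y. Stiff: it takes 1.5 to 2 N at the knob and stays where it is left. It cannot pass over the mass until the mass is flush.
- small_mass: Bystander: small brass disc, 28 mm in diameter, 10 mm thick, on the table beside the block; origin at its underside.
- steel_mass: Bystander: small steel cylinder, 26 mm in diameter, 22 mm tall, on the table beside the block; origin at its underside.
- beaker: Bystander: glass beaker, 68 mm in diameter, 90 mm tall; origin at its underside.
- dish: Bystander: clear shallow dish, 90 mm in diameter, 16 mm tall; origin at its underside.
- dropper: Bystander: amber dropper bottle, 36 mm in diameter, 70 mm tall; origin at its underside.
- slide_box: Bystander: yellow slide box, 90 x 100 x 32 mm; origin at its underside.

How it is judged (in metres and radians):
On the way, in this order (a step that is already met when the one before it is completed fails the run):
1. the mass has dropped into the pocket and lies flat on its floor (under 3 mm off centre) (horizontal distance between mass_center and pocket below 0.003 m and z of mass_center in the frame of block below 0.0258 m and angle between mass_center's own z axis and vertical below 0.12 rad), for 0.2 s.
2. the mass is pressed fully home, with at least 7 N of the fingers on it (horizontal distance between mass_center and pocket below 0.003 m and z of mass_center in the frame of block below 0.0165 m and angle between mass_center's own z axis and vertical below 0.12 rad and contact force between the fingers and mass above 7 N), for 0.2 s.
3. the keeper is swung over the mass to its stop (under 0.1 rad) (value of joint keeper below 0.1 rad), for 0.2 s.
At the end, for the whole second after the job is handed in: The mass lies flat in the pocket, within 3 mm of its centre and 1 mm of fully home, at rest, with the keeper closed over it (under 0.1 rad from its stop) (horizontal distance between mass_center and pocket below 0.003 m and z of mass_center in the frame of block below 0.0165 m and angle between mass_center's own z axis and vertical below 0.12 rad and value of joint keeper below 0.1 rad and linear speed of mass below 0.02 m/s); the robot touches nothing.
It fails at once if the mass is pushed with more than 20 N (contact force between the fingers and mass above 20 N).
It fails at once if the keeper is pushed with more than 20 N (contact force between the fingers and keeper above 20 N).
It fails at once if the mass is picked up (over 8 mm above the deck) (z of mass_center in the frame of block above 0.036 m).
It fails at once if the mass is pushed off the deck (height (world z) of mass_center below 0.012 m).
It fails at once if another thing on the table is moved by more than 20 mm (distance of any of small_mass, steel_mass, beaker, dish, dropper, slide_box from where it was at the start of the episode above 0.02 m).
It also fails if it takes over 72 s, if anything falls off the work surface, if the arm or the gripper's body presses on something with over 40 N, if the wrist force passes 120 N, or if a joint passes its speed limit or range.

ROBOT

A 6-joint arm with a two-finger parallel gripper is mounted at the origin on the work surface. World frame = base frame: x ahead of the robot, y to its left, z up, the work surface at z = 0. Lengths are in mm, angles in rad, forces in N, time in s.
With the tool pointing down it reaches from about 375 to 975 mm from the base axis. Payload 3.8 kg.
Tool frame: the origin (TCP) lies on the centre line of the jaws, within the pads' length; the fingertips stand 8 mm ahead of it and the grasp point (between the pads) lies 11 mm behind it (env.finger_overhang is the distance from the TCP to the fingertips, in mm); z points along the fingers, y is the direction in which the jaws open and shut (so a half turn about z gives the same grasp; the last joint's range is limited). The gripper opens to 85 mm and grips with 20 to 120 N. Pads are 22 mm wide; open, the fingers measure 114 mm over their backs; the gripper's body (76 mm by 85 mm) begins 54 mm behind the grasp point. The pads swing forward as they close: fully open they stand 13 mm farther back than shut.
Start: joints at [-1.343, 0.264, 1.604, -0, 1.274, -0.037], TCP at [176.653, -651.469, 239.28] pointing down, gripper open.
Joint ranges: [-2.63, 2.63], [-0.94, 2.18], [0.31, 2.57], [-1.31, 4.45], [0, 2.66], [-2.55, 2.55]. Speed limits (rad/s): [2.57, 2.57, 3.14, 3.14, 3.14, 3.14].

INTERFACE

Orientations are given as a rotation vector (axis times angle).
In Python, from station import env, cams gives the robot as it stands.
- The arm moves only by the tool move_arm, never from a script. Its argument "deltas" is text: rows parted by semicolons, each of 7 numbers parted by spaces: the shift along the tool's x, y, z in cm, then the turn, a rotation vector about the tool's x, y, z in degrees, then the opening in per cent of the stroke, from 0 (shut) to 100 (fully open). A call has 1 to 20 rows; each row is the pose to reach, as a shift and turn from the pose commanded when the call began, along the tool's axes at that moment; what a row does not reach only later rows make up. A row lasts 1/10 s, in which the tool goes at most 50 mm and 8.59 degrees, less where a joint would pass 70% of its speed; a pose out of reach is approached as far as the arm can. A call with a gripper value outside its range is refused whole. The fingers move at their own pace and stop on an object; the grip force is fixed at half the most. Time passes only in rows, so rows that repeat a pose let the fingers close. It gives the time, the measured TCP pose, the force and the opening at its end, in the units of the state.
- env.state(): the state, without advancing time (a new reading comes with each control period).
- cams.grab_frame(name): name is "scene" or "side" or "wrist"; returns a dict with "img" (420x560x3 uint8, blue, green, red), "z_map" (420x560 float32, mm along the optical axis (not along the pixel's ray), 0 where there is no reading), "vfov" (degrees; the focal length in pixels is half the picture's height over the tangent of half this angle, whatever the lens; pixels are square), "cx", "cy" (the principal point, pixels), "k1" (the pictures are not rectified: a ray, as slopes to the right and down, at radius r is drawn at 1 + k1 r^2 times it, then the intrinsics apply), "origin" and "rotation" of the camera in the world; the wrist camera has in their place "T_tool_cam" (4x4, takes a point from camera to tool coordinates, whose origin is the TCP and whose axes are the flange's). Camera axes: x right, y down, z forward; pixel columns grow to the right and rows downward; lengths in mm; the calibration is good to about 2 mm. A picture is of the moment at which its call begins: read the wrist's pose just before it.
- env.finish_job(): hands the job in, once; it reports no verdict.
The state is a dict: "clock": time; "joints": joint angles; "qvel": joint speeds; "tau": joint torques, N m; "eef_pos": TCP position; "tcp_rot": TCP orientation; "wrist_force": force on the tool from outside, world axes, zero at the start; "wrist_torque": the same for the moment, N m; "grip_width": finger opening in mm.
Only numpy, scipy, OpenCV 4.12 (cv2) and the standard library are available. Lean on these libraries where they do the work, as an engineer would, in place of code of your own. Each camera call takes 0.05 s, during which the arm holds its last target. There are 200 camera calls.

## Working session

There is one attempt and no reset: what is moved stays moved. The work goes in short steps, Python scripts to look and compute and a tool call to move; the robot and the scene stay as the last step left them, time stands still between calls to the robot, and variables do not carry over. Pictures are saved under pics/ and viewed, on a budget of 10 in all, crops included, one or two more only if the job needs it, and the job is handed in when it is done.

Besides the shell and the picture viewer there is one more tool, called after ">>>" as a command line: name --argument value ..., lists and objects as JSON in quotes. move_arm: Moves the arm, as the interface text tells. Its arguments: {"type":"object","properties":{"deltas":{"type":"string"}},"required":["deltas"]}

```bash
mkdir -p pics; cat > h.py <<'E'
import numpy as np, cv2
from station import env, cams
from scipy.spatial.transform import Rotation as R
def grab(n):
    s=env.state(); f=cams.grab_frame(n)
    if n=='wrist':
        T=np.array(f['T_tool_cam']); Rt=R.from_rotvec(s['tcp_rot']).as_matrix()
        f['rotation']=Rt@T[:3,:3]; f['origin']=Rt@T[:3,3]+np.array(s['eef_pos'])
    f['rotation']=np.array(f['rotation']); f['origin']=np.array(f['origin'])
    return f
def K(f):
    F=f['img'].shape[0]/2/np.tan(np.radians(f['vfov'])/2)
    return np.array([[F,0,f['cx']],[0,F,f['cy']],[0,0,1.]]),np.array([f['k1'],0,0,0,0.])
def plane(f,px,z):
    k,d=K(f); u=cv2.undistortPoints(np.array(px,float).reshape(-1,1,2),k,d)[:,0]
    r=np.c_[u,np.ones(len(u))]@f['rotation'].T
    return f['origin']+r*((z-f['origin'][2])/r[:,2])[:,None]
def proj(f,P):
    k,d=K(f); c=(np.array(P,float).reshape(-1,3)-f['origin'])@f['rotation']
    return cv2.projectPoints(c,np.zeros(3),np.zeros(3),k,d)[0][:,0]
E
python3 - <<'E'
from h import *
for n in('scene','side','wrist'):
    f=grab(n); cv2.imwrite(f'pics/{n}0.png',f['img']); print(n,f['origin'],f['rotation'].round(2).tolist(),f['vfov'],f['k1'])
print(env.state())
a=[cv2.imread(f'pics/{n}0.png') for n in('scene','side','wrist')]
E
```

```text
scene [1391.39817604 -261.09449987 1051.07598205] [-2.0, -1.46, 0.56] 50.061849392489066 -0.11768135268037692
side [ 317.70270267 -848.0895102   974.22922396] [-2.36, 0.29, -0.15] 42.40792893975308 -0.08985706582599566
wrist [ 243.55371288 -632.9090502   371.51947328] [[0.26, -0.93, -0.26], [-0.97, -0.25, -0.07], [-0.0, 0.27, -0.96]] 59.387847638976496 -0.08888312364774992
{'clock': 0.15, 'joints': array([-1.34288392e+00,  2.64612687e-01,  1.60506188e+00,  8.49452848e-07,
        1.27369068e+00, -3.68930435e-02]), 'qvel': array([ 7.36362368e-04, -2.01284827e-03, -4.90396597e-03,  1.41897601e-03,
        3.18847382e-05,  7.85586702e-04]), 'tau': array([ 9.85186102e-05, -5.15904164e+01, -3.67961097e+01,  6.25186004e-06,
        8.00332666e-03,  5.84582494e-06]), 'eef_pos': array([ 176.54077946, -650.93530886,  238.22519684]), 'tcp_rot': array([-3.11234694e+00, -4.14507833e-01,  2.64113272e-04]), 'wrist_force': array([ 0.8880815 , -0.0342753 , -0.17458614]), 'wrist_torque': array([ 0.02185288, -0.04107882,  0.02107696]), 'grip_width': 85.47428238804794}
```

```bash
sed -i "s/    f\['rotation'\]=np.array(f\['rotation'\]);/    f['rotation']=np.array(f['rotation']) if np.size(f['rotation'])==9 else R.from_rotvec(f['rotation']).as_matrix();/" h.py
```

```text
(no output)
```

View pics/scene0.png

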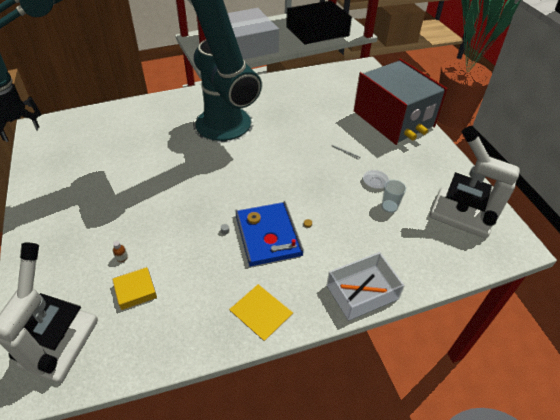

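View pics/side0.png

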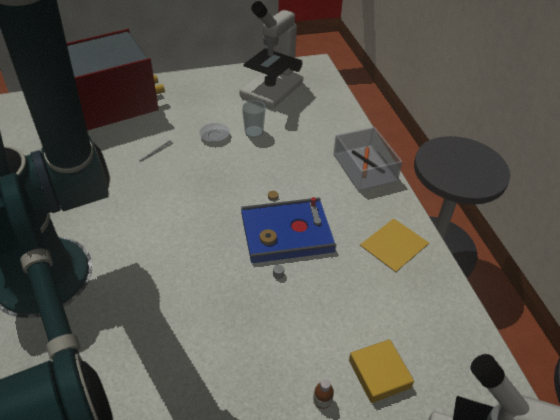

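The scene view shows the block at about (268,233), mass (254,217), red pocket floor (270,239) and knob (294,243). The side view shows mass (268,237), pocket (299,227) and knob (313,201). The keeper is open, and the steel and small masses sit beside the block. Next I'll measure from both views.

```bash
cat > m.py <<'E'
from h import *
def measure(f,dbg=False):
    hsv=cv2.cvtColor(f['img'],cv2.COLOR_BGR2HSV); H,S,V=cv2.split(hsv)
    blue=((H>105)&(H<130)&(S>150)&(V>60)).astype(np.uint8)
    n,l,st,c=cv2.connectedComponentsWithStats(cv2.morphologyEx(blue,cv2.MORPH_CLOSE,np.ones((5,5))))
    i=1+st[1:,4].argmax(); m=(l==i).astype(np.uint8)
    cs,_=cv2.findContours(m,cv2.RETR_EXTERNAL,2); hull=cv2.convexHull(max(cs,key=cv2.contourArea))
    hm=cv2.fillPoly(np.zeros_like(m),[hull],1); hm=cv2.dilate(hm,np.ones((9,9)))
    out={'hull':plane(f,hull[:,0],22)}
    red=((H<6)|(H>174))&(S>150)&(V>60)&(hm>0)
    n,l,st,c=cv2.connectedComponentsWithStats(red.astype(np.uint8))
    out['red']=[(st[j,4],c[j].round(1)) for j in range(1,n) if st[j,4]>5]
    br=(H>10)&(H<28)&(S>90)&(hm>0)
    n,l,st,c=cv2.connectedComponentsWithStats(cv2.morphologyEx(br.astype(np.uint8),cv2.MORPH_CLOSE,np.ones((5,5))))
    out['brass']=[(st[j,4],c[j].round(1)) for j in range(1,n) if st[j,4]>5]
    return out
E
python3 - <<'E'
from m import *
for n in('scene','side'):
    f=grab(n); o=measure(f); print(n)
    print('rect',cv2.minAreaRect(o['hull'][:,:2].astype(np.float32)))
    for a,c in o['red']: print('red',a,c,plane(f,c,18)[0].round(1),'as knob',plane(f,c,39)[0].round(1))
    for a,c in o['brass']: print('brass',a,c,plane(f,c,32)[0].round(1))
E
```

```text
scene
rect ((584.6331176757812, -5.7591400146484375), (155.60812377929688, 211.69384765625), 86.22853088378906)
red 90 [270.3 238.1] [606.1  -4.   18. ] as knob [622.   -9.2  39. ]
red 16 [293.1 242.7] [642.7  54.   18. ] as knob [657.9  47.6  39. ]
brass 113 [253.5 217.6] [526.1 -31.4  32. ]
side
rect ((578.2246704101562, -2.2696685791015625), (140.82818603515625, 196.38345336914062), 86.2483139038086)
red 7 [313.1 198.7] [669.9  75.5  18. ] as knob [662.1  55.2  39. ]
red 124 [299.  225.7] [609.2  -6.1  18. ] as knob [602.8 -24.6  39. ]
brass 160 [267.6 235.9] [524.6 -32.8  32. ]
```

>>> move_arm --deltas "55.6 -52 8.8 0 0 19 28;55.6 -52 8.8 0 0 19 28;55.6 -52 8.8 0 0 19 28;55.6 -52 8.8 0 0 19 28;55.6 -52 8.8 0 0 19 28;55.6 -52 8.8 0 0 19 28;55.6 -52 8.8 0 0 19 28;55.6 -52 8.8 0 0 19 28;55.6 -52 8.8 0 0 19 28;55.6 -52 8.8 0 0 19 28;55.6 -52 8.8 0 0 19 28;55.6 -52 8.8 0 0 19 28;55.6 -52 8.8 0 0 19 28;55.6 -52 8.8 0 0 19 28;55.6 -52 8.8 0 0 19 28;55.6 -52 8.8 0 0 19 28;55.6 -52 8.8 0 0 19 28;55.6 -52 8.8 0 0 19 28;55.6 -52 8.8 0 0 19 28;55.6 -52 8.8 0 0 19 28"

```text
clock: 2.25
eef_pos: [576.7, -5.5, 151.6]
tcp_rot: [3.14, -0.108, 0.0]
wrist_force: [-1.4, -0.4, 0.2]
grip_width: 23.6
```

```bash
python3 - <<'E'
from m import *
s=env.state(); print(s['clock'],s['eef_pos'],R.from_rotvec(s['tcp_rot']).as_matrix().round(4).tolist(),s['grip_width'],env.finger_overhang,s['wrist_force'])
f=grab('wrist'); cv2.imwrite('pics/w1.png',f['img']); np.save('w1z.npy',f['z_map'])
o=measure(f); print('rect',cv2.minAreaRect(o['hull'][:,:2].astype(np.float32)))
for a,c in o['red']: print('red',a,c,plane(f,c,18)[0].round(1),'as knob',plane(f,c,49)[0].round(1))
for a,c in o['brass']: print('brass',a,c,plane(f,c,34)[0].round(1))
E
```

```text
2.25 [576.66115939  -5.5086957  151.55050261] [[0.9976, -0.0687, 0.0001], [-0.0687, -0.9976, -0.0002], [0.0001, 0.0002, -1.0]] 23.59488658069981 8.0 [-1.44605391 -0.41874276  0.15945622]
rect ((578.8892211914062, -3.7334136962890625), (147.78103637695312, 198.0685577392578), 86.23833465576172)
red 325 [196.6  87.8] [659.3  52.7  18. ] as knob [657.7  45.4  49. ]
red 2055 [284.7 153. ] [609.   -5.6  18. ] as knob [613.3  -6.2  49. ]
brass 918 [320.8 258.2] [531.6 -27.1  34. ]
```

View pics/w1.png

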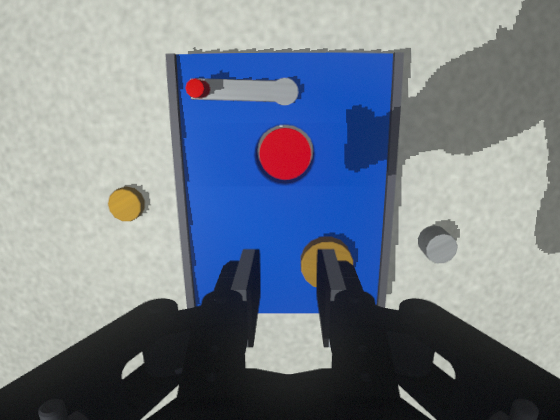

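>>> move_arm --deltas "-10.5 3 9.15 0 0 -0.2 28;-10.5 3 9.15 0 0 -0.2 28;-10.5 3 9.15 0 0 -0.2 28;-10.5 3 9.15 0 0 -0.2 28;-10.5 3 9.15 0 0 -0.2 28;-10.5 3 9.15 0 0 -0.2 28"

```text
clock: 2.9
eef_pos: [472.7, -27.6, 61.4]
tcp_rot: [3.14, -0.101, 0.006]
wrist_force: [1.5, 0.7, 0.3]
grip_width: 24.1
```

```bash
python3 - <<'E'
from m import *
s=env.state(); print(s['clock'],s['eef_pos'],R.from_rotvec(s['tcp_rot']).as_matrix().round(4).tolist(),s['grip_width'],env.finger_overhang,s['wrist_force'])
f=grab('wrist'); cv2.imwrite('pics/w2.png',f['img'])
o=measure(f)
for a,c in o['red']: print('red',a,c,plane(f,c,18)[0].round(1),'as knob',plane(f,c,49)[0].round(1))
for a,c in o['brass']: print('brass',a,c,plane(f,c,34)[0].round(1))
p=np.array(s['eef_pos']);Rt=R.from_rotvec(s['tcp_rot']).as_matrix()
print(proj(f,[p+Rt@[11,y,8] for y in(-12,12)]))
E
```

```text
2.9 [472.68249643 -27.64771982  61.39663758] [[0.9979, -0.0642, 0.004], [-0.0642, -0.9979, -0.0004], [0.004, 0.0002, -1.0]] 24.089534902442654 8.0 [1.53898083 0.69564922 0.34393316]
brass 5421 [288.4 140.2] [525.2 -31.3  34. ]
[[258.71129284 246.61685891]
 [316.75527672 246.60730689]]
```

View pics/w2.png

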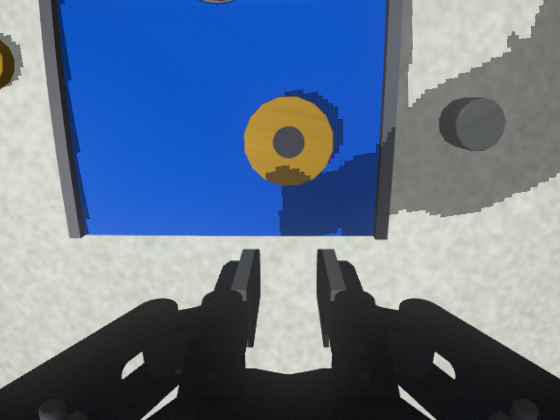

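>>> move_arm --deltas "1.45 0.81 0 0 0 -8 28;1.45 0.81 0 0 0 -11.7 28;1.45 0.81 1.2 0 0 -11.7 28;1.45 0.81 2.4 0 0 -11.7 28;1.45 0.81 2.4 0 0 -11.7 28;1.45 0.81 2.4 0 0 -11.7 28;1.45 0.81 2.4 0 0 -11.7 28"

```text
clock: 3.65
eef_pos: [484.3, -35.9, 35.7]
tcp_rot: [-3.134, -0.221, 0.0]
wrist_force: [0.0, -0.2, 0.8]
grip_width: 23.8
```

```bash
python3 - <<'E'
from m import *
s=env.state(); print(s['clock'],s['eef_pos'],R.from_rotvec(s['tcp_rot']).as_matrix().round(4).tolist(),s['grip_width'],s['wrist_force'])
f=grab('wrist'); cv2.imwrite('pics/w3.png',f['img'])
o=measure(f)
for a,c in o['brass']: print('brass',a,c,plane(f,c,34)[0].round(1))
E
```

```text
3.65 [484.30249067 -35.88557401  35.65336079] [[0.9901, 0.1402, -0.0003], [0.1402, -0.9901, 0.0001], [-0.0003, -0.0001, -1.0]] 23.76976023903107 [ 0.03831211 -0.21721549  0.80021118]
brass 7220 [290.2 176.6] [525.8 -31.   34. ]
```

>>> move_arm --deltas "0.7 0.1 0.2 0 0 0 28;1.2 0.1 0.2 0 0 0 28;1.5 0.1 0.2 0 0 0 28;2.05 0.01 0.2 0 0 0 28;2.6 -0.07 0.2 0 0 0 28;3.15 -0.16 0.2 0 0 0 28;3.7 -0.25 0.2 0 0 0 28;4.25 -0.33 0.2 0 0 0 28;4.8 -0.42 0.2 0 0 0 28;5.35 -0.51 0.2 0 0 0 28;5.9 -0.59 0.2 0 0 0 28;6.45 -0.68 0.2 0 0 0 28;7 -0.76 0.2 0 0 0 28;7.5 -0.84 0.2 0 0 0 28;8 -0.92 0.2 0 0 0 28;8.4 -0.98 0.2 0 0 0 28;8.8 -1.04 0.2 0 0 0 28;9 -1.07 0.2 0 0 0 28;9.1 -1.09 0.2 0 0 0 28;9.1 -1.09 0.2 0 0 0 28"

```text
clock: 5.7
eef_pos: [573.1, -12.4, 33.8]
tcp_rot: [3.134, 0.221, 0.0]
wrist_force: [-1.7, -0.8, 1.7]
grip_width: 23.8
```

```bash
python3 - <<'E'
from m import *
s=env.state(); print(s['clock'],s['eef_pos'],s['grip_width'],s['wrist_force'])
f=grab('wrist'); cv2.imwrite('pics/w4.png',f['img'])
o=measure(f)
for a,c in o['brass']: print('brass',a,c,plane(f,c,34)[0].round(1))
for a,c in o['red']: print('red',a,c,plane(f,c,18)[0].round(1),'as knob',plane(f,c,49)[0].round(1))
E
```

```text
5.7 [573.09283504 -12.42753935  33.82969005] 23.828631644164414 [-1.73550985 -0.81555673  1.70930988]
brass 7048 [288.4 210.4] [601.9  -8.6  34. ]
red 1757 [142.7  30.1] [660.8  56.2  18. ] as knob [656.8  44.   49. ]
red 1899 [277.5 157. ] [619.   -1.8  18. ] as knob [623.7  -1.9  49. ]
```

View pics/w4.png

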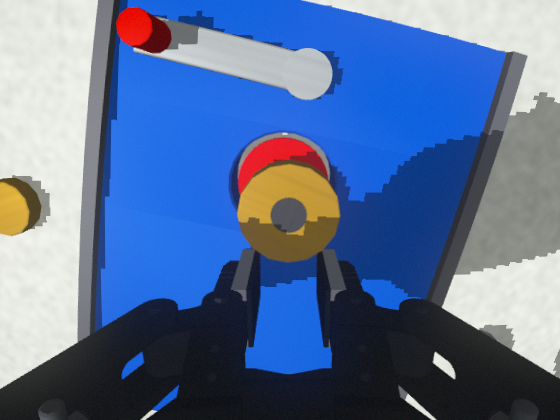

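The mass is nested at about (288,213) between the two fingers, and the pocket mouth lies just ahead and slightly to the left. Before the last push I'll check the pocket estimate by drawing its circle on a crop.

```bash
python3 - <<'E'
from m import *
f=grab('wrist'); im=f['img'].copy()
t=np.linspace(0,2*np.pi,73)
cv2.imwrite('pics/raw.png',im)
big=cv2.resize(im[100:300,180:400],None,fx=3,fy=3,interpolation=cv2.INTER_CUBIC)
for (c,r,z,col) in(((608.8,-5.7),21.5,22,(255,255,255)),((599.8,-8.6),20,34,(0,255,0))):
    p=proj(f,np.c_[c[0]+r*np.cos(t),c[1]+r*np.sin(t),0*t+z])
    cv2.polylines(big,[((p-[180,100])*3).astype(np.int32)],True,col,1)
cv2.imwrite('pics/c4.png',big)
s=env.state();print(s['eef_pos'],plane(f,[(231,180),(284,132),(330,170)],22).round(1).tolist())
E
```

```text
[573.0175958  -12.43108699  33.81393581] [[607.7, 15.5, 22.0], [629.7, -3.0, 22.0], [617.4, -23.3, 22.0]]
```

View pics/c4.png

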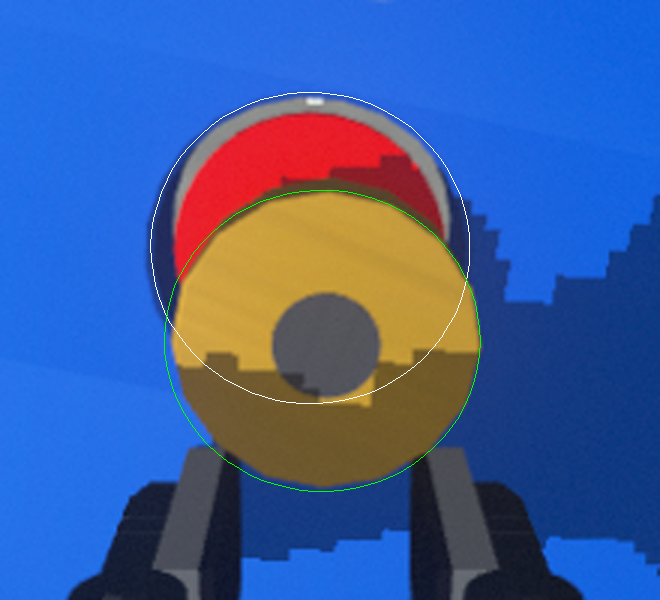

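The white circle for the pocket mouth at (608.8,-5.7) matches the hole's dark wall edges. The mass sits where the tool pose predicts, to about 0.4 mm. About 9.4 mm of push is left.

>>> move_arm --deltas "0.1 -0.05 0 0 0 0 28;0.2 -0.08 0 0 0 0 28;0.3 -0.1 0 0 0 0 28;0.4 -0.12 0 0 0 0 28;0.5 -0.13 0 0 0 0 28;0.6 -0.15 0 0 0 0 28;0.7 -0.16 0 0 0 0 28;0.8 -0.18 0 0 0 0 28;0.87 -0.19 0 0 0 0 28;0.94 -0.19 0 0 0 0 28;0.94 -0.19 0 0 0 0 28;0.94 -0.19 0 0 0 0 28;0.94 -0.19 0 0 0 0 28"

```text
clock: 7.1
eef_pos: [582.0, -9.2, 33.8]
tcp_rot: [-3.134, -0.221, -0.0]
wrist_force: [-0.5, 0.0, -0.0]
grip_width: 24.0
```

```bash
python3 - <<'E'
from m import *
s=env.state(); print(s['clock'],s['eef_pos'],s['grip_width'],s['wrist_force'])
f=grab('wrist'); im=f['img']
big=cv2.resize(im[100:300,180:400],None,fx=3,fy=3,interpolation=cv2.INTER_CUBIC)
t=np.linspace(0,2*np.pi,73)
for (c,r,z,col) in(((608.8,-5.7),21.5,22,(255,255,255)),((608.8,-5.7),20,30,(0,255,0))):
    p=proj(f,np.c_[c[0]+r*np.cos(t),c[1]+r*np.sin(t),0*t+z])
    cv2.polylines(big,[((p-[180,100])*3).astype(np.int32)],True,col,1)
cv2.imwrite('pics/c5.png',big)
o=measure(f); z=f['z_map']
for a,c in o['brass']: print('brass',a,c,plane(f,c,30)[0].round(1))
def w(u,v):
    k,d=K(f); q=cv2.undistortPoints(np.array([[[u,v]]],float),k,d)[0,0]; return (f['origin']+f['rotation']@np.array([q[0],q[1],1])*np.median(z[v-1:v+2,u-1:u+2])).round(1)
c=o['brass'][0][1].astype(int)
for d in((0,-36),(0,30),(-36,0),(36,0)): print(w(c[0]+d[0],c[1]+d[1]))
print('deck',w(440,200))
E
```

```text
7.1 [581.97189588  -9.20678895  33.80539412] 24.04072409707748 [-0.54235658  0.04164714 -0.0048482 ]
brass 6608 [288.  208.1] [610.5  -5.3  30. ]
[624.3  -3.4  28.2]
[597.6  -7.2  28.3]
[607.9   8.7  27.7]
[612.  -19.5  28. ]
deck [620.3 -68.1  21. ]
```

View pics/c5.png

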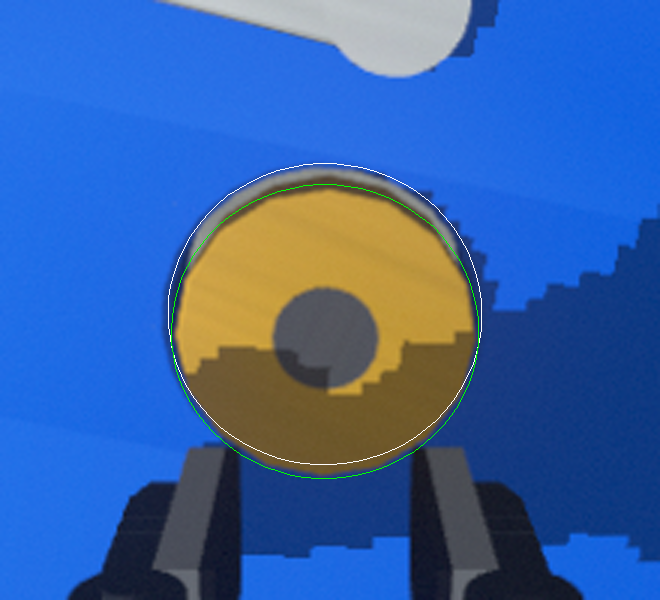

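The mass has dropped in. It is flat, with its top 7 mm above the deck, and centred. Next I'll back off, lift, shut the fingers and go above it.

>>> move_arm --deltas "-0.8 0 0 0 0 0 28;-0.8 0 -1.5 0 0 0 28;-0.8 0 -3 0 0 0 0;1 0 -3 0 0 0 0;2.7 0.02 -3 0 0 0 0;2.7 0.02 -3 0 0 0 0;2.7 0.02 -3 0 0 0 0;2.7 0.02 -2 0 0 0 0;2.7 0.02 -1.2 0 0 0 0;2.7 0.02 -0.8 0 0 0 0;2.7 0.02 -0.8 0 0 0 0;2.7 0.02 -0.8 0 0 0 0"

```text
clock: 8.35
eef_pos: [608.3, -5.7, 41.3]
tcp_rot: [-3.134, -0.221, 0.002]
wrist_force: [0.8, 0.6, -0.7]
grip_width: 0.0
```

```bash
python3 - <<'E'
from m import *
s=env.state(); print(s['clock'],s['eef_pos'],s['grip_width'],s['wrist_force'],env.finger_overhang)
f=grab('wrist'); o=measure(f); cv2.imwrite('pics/w6.png',f['img'])
for a,c in o['brass']: print('brass',a,c,plane(f,c,30)[0].round(1))
for a,c in o['red']: print('red',a,c,'as knob',plane(f,c,49)[0].round(1))
E
```

```text
8.35 [608.27059076  -5.66044519  41.27195651] 0.007183187296503788 [ 0.78222185  0.62979632 -0.67610714] 8.0
brass 3075 [287.2 242.7] [619.5  -3.9  30. ]
red 954 [158.6 137.3] as knob [659.   46.1  49. ]
```

View pics/w6.png

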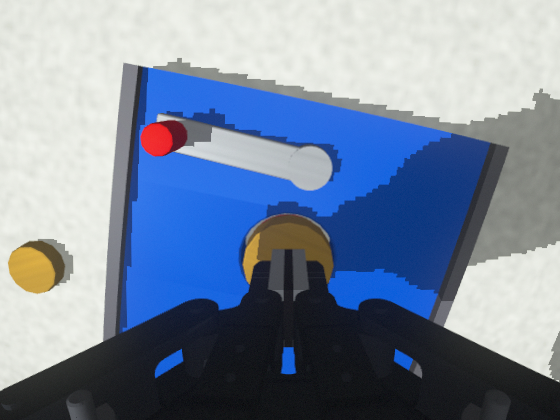

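The shut fingers are centred over the mass at about (288,255), and the knob is at (162,138) with the keeper still open. Now I'll press down in small steps.

>>> move_arm --deltas "0.05 0 0.15 0 0 0 0;0.05 0 0.3 0 0 0 0;0.05 0 0.35 0 0 0 0;0.05 0 0.4 0 0 0 0;0.05 0 0.45 0 0 0 0;0.05 0 0.5 0 0 0 0;0.05 0 0.55 0 0 0 0;0.05 0 0.6 0 0 0 0;0.05 0 0.6 0 0 0 0"

```text
clock: 9.3
eef_pos: [609.3, -5.6, 36.0]
tcp_rot: [3.134, 0.221, 0.0]
wrist_force: [-1.4, 0.4, 4.0]
grip_width: -0.1
```

>>> move_arm --deltas "0 0 0.05 0 0 0 0;0 0 0.1 0 0 0 0;0 0 0.15 0 0 0 0;0 0 0.2 0 0 0 0;0 0 0.25 0 0 0 0;0 0 0.3 0 0 0 0;0 0 0.35 0 0 0 0;0 0 0.4 0 0 0 0;0 0 0.45 0 0 0 0;0 0 0.45 0 0 0 0"

```text
clock: 10.3
eef_pos: [609.3, -5.6, 31.2]
tcp_rot: [-3.134, -0.221, -0.0]
wrist_force: [-0.9, -0.1, 3.2]
grip_width: -0.2
```

>>> move_arm --deltas "0 0 0.03 0 0 0 0;0 0 0.06 0 0 0 0;0 0 0.09 0 0 0 0;0 0 0.12 0 0 0 0;0 0 0.12 0 0 0 0"

```text
clock: 10.8
eef_pos: [609.3, -5.6, 30.1]
tcp_rot: [3.134, 0.221, 0.0]
wrist_force: [-0.5, 0.3, 3.1]
grip_width: -0.0
```

>>> move_arm --deltas "0 0 0.02 0 0 0 0;0 0 0.04 0 0 0 0;0 0 0.06 0 0 0 0;0 0 0.06 0 0 0 0"

```text
clock: 11.2
eef_pos: [609.3, -5.6, 29.6]
tcp_rot: [3.134, 0.221, 0.0]
wrist_force: [-0.7, 1.0, 4.1]
grip_width: 0.2
```

>>> move_arm --deltas "0 0 0.02 0 0 0 0;0 0 0.03 0 0 0 0;0 0 0.03 0 0 0 0"

```text
clock: 11.5
eef_pos: [609.3, -5.6, 29.5]
tcp_rot: [-3.134, -0.221, -0.0]
wrist_force: [-1.3, 0.6, 5.2]
grip_width: 0.0
```

>>> move_arm --deltas "0 0 0.02 0 0 0 0;0 0 0.02 0 0 0 0;0 0 0.02 0 0 0 0"

```text
clock: 11.8
eef_pos: [609.3, -5.6, 29.5]
tcp_rot: [3.134, 0.221, 0.0]
wrist_force: [-2.0, -0.1, 7.7]
grip_width: 0.4
```

>>> move_arm --deltas "0 0 0.02 0 0 0 0;0 0 0.02 0 0 0 0;0 0 0.02 0 0 0 0"

```text
clock: 12.1
eef_pos: [609.3, -5.6, 29.5]
tcp_rot: [3.134, 0.221, 0.0]
wrist_force: [-2.1, 0.5, 8.2]
grip_width: -0.0
```

>>> move_arm --deltas "0 0 0.02 0 0 0 0;0 0 0.02 0 0 0 0;0 0 0.02 0 0 0 0;0 0 0.02 0 0 0 0"

```text
clock: 12.5
eef_pos: [609.3, -5.6, 29.5]
tcp_rot: [3.134, 0.221, 0.0]
wrist_force: [-3.4, -0.5, 9.4]
grip_width: -0.0
```

>>> move_arm --deltas "0 0 0.01 0 0 0 0;0 0 0.01 0 0 0 0;0 0 0.01 0 0 0 0;0 0 0.01 0 0 0 0;0 0 0.01 0 0 0 0"

```text
clock: 13.0
eef_pos: [609.3, -5.6, 29.5]
tcp_rot: [3.134, 0.221, 0.0]
wrist_force: [-3.5, 0.4, 9.4]
grip_width: 0.2
```

>>> move_arm --deltas "0 0 0.01 0 0 0 0;0 0 0.01 0 0 0 0;0 0 0.01 0 0 0 0;0 0 0.01 0 0 0 0;0 0 0.01 0 0 0 0;0 0 0.01 0 0 0 0"

```text
clock: 13.6
eef_pos: [609.3, -5.6, 29.5]
tcp_rot: [3.134, 0.221, 0.0]
wrist_force: [-3.7, 0.2, 10.4]
grip_width: -0.0
```

```bash
python3 - <<'E'
from h import *
for i in range(5): s=env.state(); print(s['clock'],s['wrist_force']); cams.grab_frame('side')
E
```

```text
13.6 [-3.6701847   0.20470041 10.35579177]
13.65 [-3.82937582  0.4388977  10.86262023]
13.7 [-4.30007614  0.23497958 10.75564206]
13.75 [-3.49619248  0.02530941 10.29974743]
13.8 [-3.85241801 -0.04130201 10.9025076 ]
```

The mass bottomed out at TCP z 29.5, and I held 10 to 11 N for about 0.8 s. Lifting now and checking.

>>> move_arm --deltas "0 0 -0.3 0 0 0 0;0 0 -2 0 0 0 0;-2 0 -5 0 0 0 0;-6 0 -6 0 0 0 28;-6 0 -6 0 0 0 28;-6 0 -6 0 0 0 28"

```text
clock: 14.45
eef_pos: [549.1, -14.1, 88.1]
tcp_rot: [-3.134, -0.221, -0.0]
wrist_force: [0.8, -0.2, 0.2]
grip_width: 23.8
```

```bash
python3 - <<'E'
from m import *
s=env.state(); print(s['clock'],s['eef_pos'],s['joints'].round(3),s['grip_width'],s['wrist_force'])
print(R.from_rotvec(s['tcp_rot']).as_matrix().round(4).tolist())
f=grab('wrist'); o=measure(f); cv2.imwrite('pics/w7.png',f['img'])
for a,c in o['brass']: print('brass',a,c,plane(f,c,21.5)[0].round(1))
for a,c in o['red']: print('red',a,c,'as knob',plane(f,c,49)[0].round(1))
t=np.linspace(0,6.28,40)
z=f['z_map'];k,d=K(f)
for p in [(608.8+14*np.cos(a),-5.7+14*np.sin(a),21.5) for a in (0,1.57,3.14,4.7)]+[(590,-60,22),(620,-60,22)]:
    u=proj(f,p)[0]; q=cv2.undistortPoints(u.reshape(1,1,2).astype(float),k,d)[0,0]
    print((f['origin']+f['rotation']@np.array([q[0],q[1],1])*z[int(u[1]),int(u[0])]).round(1))
E
```

```text
14.45 [549.05807191 -14.0540748   88.06402151] [-0.071  0.172  2.016  0.     0.954  1.359] 23.83636522728052 [ 0.79812746 -0.2278783   0.21558333]
[[0.9901, 0.1401, 0.0001], [0.1401, -0.9901, 0.0], [0.0001, -0.0, -1.0]]
brass 3736 [287.6 117.9] [608.7  -5.6  21.5]
red 342 [191.6   5.7] as knob [652.3  42.7  49. ]
[622.8  -5.7  20.2]
[608.7   8.4  19.7]
[594.8  -5.7  21.6]
[608.6 -19.8  20.3]
[589.9 -60.1  21.5]
[620.  -60.3  20.9]
```

View pics/w7.png

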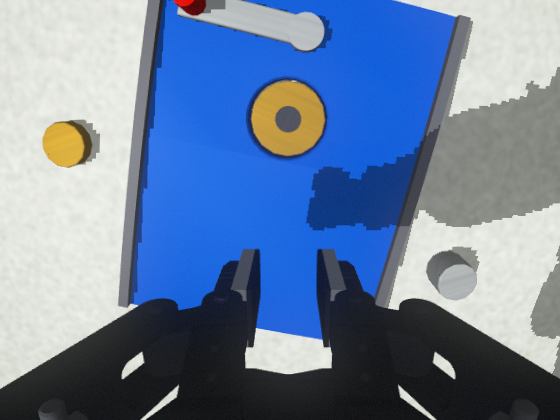

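The mass is flush and centred at (288,118), i.e. (608.7,-5.6) mm. The knob is at the top left, (190,5). I'll go above the knob and turn the tool so that the slightly open jaws straddle it.

>>> move_arm --deltas "11.5 -4.55 0 0 0 -100.6 28;11.5 -4.55 0 0 0 -100.6 28;11.5 -4.55 0 0 0 -100.6 28;11.5 -4.55 0 0 0 -100.6 28;11.5 -4.55 0 0 0 -100.6 28;11.5 -4.55 0 0 0 -100.6 28;11.5 -4.55 0 0 0 -100.6 28;11.5 -4.55 0 0 0 -100.6 28;11.5 -4.55 0 0 0 -100.6 28;11.5 -4.55 0 0 0 -100.6 28;11.5 -4.55 0 0 0 -100.6 28;11.5 -4.55 0 0 0 -100.6 28;11.5 -4.55 0 0 0 -100.6 28;11.5 -4.55 0 0 0 -100.6 28;11.5 -4.55 0 0 0 -100.6 28;11.5 -4.55 0 0 0 -100.6 28"

```text
clock: 16.1
eef_pos: [657.4, 47.2, 88.1]
tcp_rot: [-1.833, -2.551, 0.0]
wrist_force: [-0.3, -0.9, -0.4]
grip_width: 23.8
```

```bash
python3 - <<'E'
from m import *
s=env.state(); print(s['clock'],s['eef_pos'],s['joints'].round(3),s['grip_width'])
Rt=R.from_rotvec(s['tcp_rot']).as_matrix();print(Rt.round(4).tolist())
f=grab('wrist'); cv2.imwrite('pics/w8.png',f['img'])
b=np.radians(-3.76); e=np.array([np.cos(b),np.sin(b)]);n=np.array([-e[1],e[0]])
piv=np.array([608.8,-5.7])+44*e; p=np.array(s['eef_pos'])
y0=Rt
for i,a in enumerate(np.linspace(90,180,13)):
    k=piv+56*(np.cos(np.radians(a))*e+np.sin(np.radians(a))*n)
    print(a,((Rt.T@(np.r_[k,43]-p))/10).round(2))
E
```

```text
16.1 [657.4424325   47.23331009  88.13092383] [ 0.034  0.36   1.773  0.     1.009 -0.291] 23.81838361534806
[[-0.3191, 0.9477, -0.0002], [0.9477, 0.3191, 0.0], [0.0001, -0.0002, -1.0]]
90.0 [ 0.04 -0.1   4.51]
97.5 [ 0.27 -0.79  4.51]
105.0 [ 0.41 -1.51  4.51]
112.5 [ 0.46 -2.24  4.51]
120.0 [ 0.41 -2.97  4.51]
127.5 [ 0.27 -3.69  4.51]
135.0 [ 0.03 -4.38  4.51]
142.5 [-0.3  -5.04  4.51]
150.0 [-0.7  -5.65  4.51]
157.5 [-1.19 -6.2   4.51]
165.0 [-1.74 -6.68  4.51]
172.5 [-2.35 -7.09  4.51]
180.0 [-3.01 -7.41  4.51]
```

View pics/w8.png

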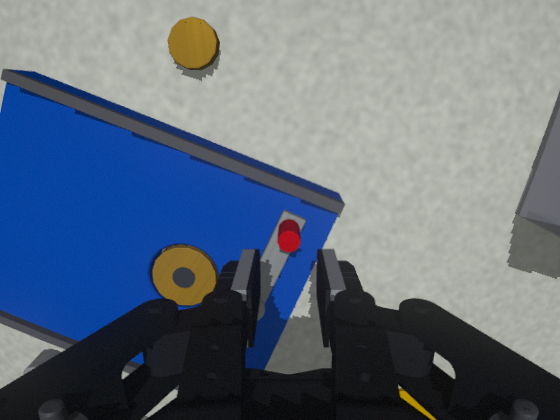

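```bash
python3 - <<'E'
from m import *
f=grab('wrist'); print(plane(f,[(288,239)],49),proj(f,[(656.4,47.3,49),(656.4,47.3,29)]))
E
```

```text
[[657.07871403  48.8563193   49.        ]] [[285.7308689  241.33628867]
 [285.94892211 227.93604303]]
```

>>> move_arm --deltas "0.05 0 1.5 0 0 0 28;0.05 0 3 0 0 0 28;0.05 0 4.5 0 0 0 28;0.05 0 4.5 0 0 0 28;0.16 -0.45 4.5 0 0 -2 28;0.27 -0.79 4.5 0 0 -4 28;0.35 -1.15 4.5 0 0 -6 28;0.41 -1.51 4.5 0 0 -8 28;0.44 -1.87 4.5 0 0 -10 28;0.46 -2.24 4.5 0 0 -12 28;0.44 -2.6 4.5 0 0 -14 28;0.41 -2.97 4.5 0 0 -16 28;0.35 -3.33 4.5 0 0 -18 28;0.27 -3.69 4.5 0 0 -20 28;0.16 -4.04 4.5 0 0 -22 28;0.03 -4.38 4.5 0 0 -22.5 28;0.03 -4.38 4.5 0 0 -22.5 28"

```text
clock: 17.9
eef_pos: [615.5, 33.4, 43.3]
tcp_rot: [-1.299, -2.86, 0.0]
wrist_force: [0.7, 0.7, -0.4]
grip_width: 24.2
```

```bash
python3 - <<'E'
from m import *
s=env.state(); print(s['clock'],s['eef_pos'],s['joints'].round(3),s['grip_width'],s['wrist_force'])
Rt=R.from_rotvec(s['tcp_rot']).as_matrix()
f=grab('wrist'); cv2.imwrite('pics/w9.png',f['img'])
b=np.radians(-3.76); e=np.array([np.cos(b),np.sin(b)]);n=np.array([-e[1],e[0]])
piv=np.array([608.8,-5.7])+44*e; p=np.array(s['eef_pos'])
for a in np.linspace(135,180,13):
    k=piv+56*(np.cos(np.radians(a))*e+np.sin(np.radians(a))*n)
    print(a,((Rt.T@(np.r_[k,43]-p))/10).round(2))
print(Rt.T@np.r_[-n,0])
E
```

```text
17.9 [615.45586312  33.43719501  43.32328014] [ 0.014  0.342  1.895  0.     0.905 -0.704] 24.188481181710586 [ 0.74346799  0.72491012 -0.36359812]
135.0 [-0.02  0.03  0.03]
138.75 [-0.03 -0.34  0.03]
142.5 [-0.06 -0.7   0.03]
146.25 [-0.12 -1.06  0.03]
150.0 [-0.21 -1.42  0.03]
153.75 [-0.32 -1.77  0.03]
157.5 [-0.45 -2.11  0.03]
161.25 [-0.6  -2.44  0.03]
165.0 [-0.77 -2.77  0.03]
168.75 [-0.96 -3.08  0.03]
172.5 [-1.18 -3.38  0.03]
176.25 [-1.41 -3.66  0.03]
180.0 [-1.66 -3.93  0.03]
[-7.08348158e-01 -7.05863218e-01 -6.47995108e-05]
```

View pics/w9.png

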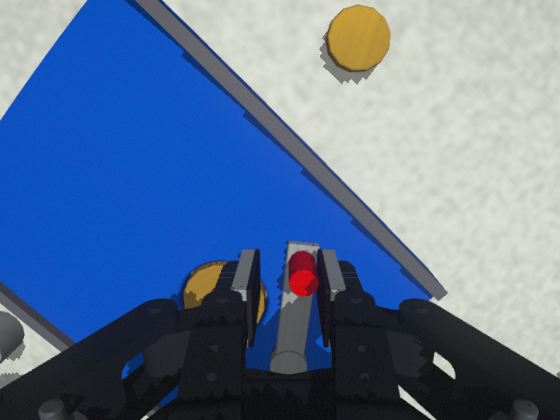

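The knob at (303,275) is riding on the trailing pad and the keeper is about half closed. Continuing the arc.

>>> move_arm --deltas "-0.03 -0.34 0 0 0 -2 28;-0.06 -0.7 0 0 0 -4 28;-0.12 -1.06 0 0 0 -6 28;-0.21 -1.42 0 0 0 -8 28;-0.32 -1.77 0 0 0 -10 28;-0.45 -2.11 0 0 0 -12 28;-0.6 -2.44 0 0 0 -14 28;-0.77 -2.77 0 0 0 -16 28;-0.96 -3.08 0 0 0 -18 28;-1.18 -3.38 0 0 0 -20 28;-1.41 -3.66 0 0 0 -22 28;-1.66 -3.93 0 0 0 -22.5 28;-1.66 -3.93 0 0 0 -22.5 28"

```text
clock: 19.25
eef_pos: [596.9, -5.5, 43.2]
tcp_rot: [-0.717, -3.058, 0.001]
wrist_force: [0.1, 0.1, -0.3]
grip_width: 24.0
```

```bash
python3 - <<'E'
from m import *
s=env.state(); print(s['clock'],s['eef_pos'],s['grip_width'],s['wrist_force'])
Rt=R.from_rotvec(s['tcp_rot']).as_matrix()
f=grab('wrist'); cv2.imwrite('pics/w10.png',f['img']);o=measure(f)
for a,c in o['red']: print('red',a,c,'as knob',plane(f,c,44)[0].round(1))
b=np.radians(-3.76); e=np.array([np.cos(b),np.sin(b)]);n=np.array([-e[1],e[0]])
print('closed knob',np.array([608.8,-5.7])-12*e,Rt.T@np.r_[-n,0])
E
```

```text
19.25 [596.91347059  -5.45364776  43.22328665] 23.995369568816365 [ 0.10737511  0.05911478 -0.32146004]
red 968 [302.6 269.5] as knob [595.6   1.7  44. ]
closed knob [596.82583008  -4.91307255] [-3.84744596e-01 -9.23022967e-01  4.44924340e-04]
```

>>> move_arm --deltas "-0.04 -0.09 0 0 0 0 28;-0.08 -0.18 0 0 0 0 28;-0.12 -0.28 0 0 0 0 28;-0.15 -0.37 0 0 0 0 28;-0.19 -0.46 0 0 0 0 28;-0.22 -0.53 0 0 0 0 28;-0.22 -0.53 0 0 0 0 28"

```text
clock: 20.0
eef_pos: [596.6, -10.8, 43.4]
tcp_rot: [-0.716, -3.059, 0.0]
wrist_force: [-0.4, 1.2, 0.1]
grip_width: 24.0
```

>>> move_arm --deltas "-0.02 -0.05 0 0 0 0 28;-0.04 -0.09 0 0 0 0 28;-0.04 -0.09 0 0 0 0 28"

```text
clock: 20.3
eef_pos: [596.6, -11.6, 43.4]
tcp_rot: [-0.715, -3.059, -0.0]
wrist_force: [-0.9, 0.7, -0.3]
grip_width: 24.2
```

>>> move_arm --deltas "-0.02 -0.05 0 0 0 0 28;-0.04 -0.09 0 0 0 0 28;-0.04 -0.09 0 0 0 0 28"

```text
clock: 20.6
eef_pos: [596.6, -11.9, 43.4]
tcp_rot: [-0.716, -3.059, -0.002]
wrist_force: [-1.3, 5.2, -0.5]
grip_width: 23.7
```

Force has risen to 5 N and the TCP has stalled, so the keeper is at its stop. Backing off to centre, then straight up.

>>> move_arm --deltas "0 0 0 0 0 0 28;0 0 0 0 0 0 28;0.2 0.55 0 0 0 0 28;0.2 0.55 0 0 0 0 28;0.2 0.55 -2 0 0 0 28;0.2 0.55 -5 0 0 0 28;0.2 0.55 -10 0 0 0 28;-6 0.55 -10 0 0 0 28;-6 0.55 -10 0 0 0 28;-6 0.55 -10 0 0 0 28"

```text
clock: 21.6
eef_pos: [654.4, -35.6, 143.8]
tcp_rot: [0.717, 3.057, -0.001]
wrist_force: [-0.2, 0.1, -0.1]
grip_width: 24.2
```

```bash
python3 - <<'E'
from m import *
s=env.state(); print(s['clock'],s['eef_pos'],s['grip_width'],s['wrist_force'])
f=grab('wrist'); cv2.imwrite('pics/w11.png',f['img']);o=measure(f)
for a,c in o['red']: print('red',a,c,'as knob',plane(f,c,44)[0].round(1))
E
```

```text
21.6 [654.4263118  -35.62178268 143.79285041] 24.16905348394128 [-0.20209512  0.10284199 -0.11420007]
red 282 [290.9 104.9] as knob [596.2  -4.8  44. ]
```

View pics/w11.png

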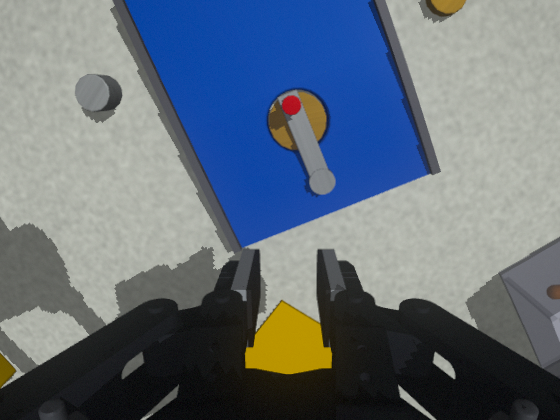

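The keeper lies across the mass. The knob at (291,105) works out to (596.2,-4.8) mm, against (596.8,-4.9) expected when closed. The mass is flush beneath it and the arm is clear, so I'm handing in.

```bash
python3 -c "
from station import env
print(env.finish_job())"
```

```text
the job is handed in; nothing more can be done
None
```

The mass is in the pocket, pressed flush, and the keeper is closed over it. I handed the job in at about 21.7 s of the 72 s allowed; no verdict is reported.

- **Push:** I slid the mass along the deck with the fingers about 24 mm apart, so it nested between them. It dropped into the pocket and lay flat.
- **Press:** I pressed with the shut fingers until the mass bottomed out and held 10–11 N for about 0.8 s. Afterwards it measured (608.7, −5.6) mm, against a pocket estimate of (608.8, −5.7). The depth reading put its top level with the deck or about 1 mm below, which is no finer than that reading allows.
- **Keeper:** I swept the knob round between the jaws until it reached its stop, where the force was about 5 N. The knob then measured (596.2, −4.8) mm, against (596.8, −4.9) expected when closed.

The highest force I read at any point was about 11.5 N. The arm was clear when I handed in. I never aimed at or touched the other objects on purpose, but I did not re-measure their positions at the end. No check failed. The closest disagreement was 1–2 mm between views while locating the knob, which was inside the clearance I left. I viewed 11 pictures, one over the budget.

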